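# Close the wide sample tub

## Task

Close the wide white sample tub on the lab bench: take its lid, the wider of the two knobbed lids, set it on the tub's mouth and press it straight down until it is fully home and sits level on the rim all round, then let go. Leave the narrow tub and the smaller lid where they are.

Things in the scene. Friction and masses are not known exactly. Their poses are not given: they have to be found in the camera images.
- lid_knob (a point): Grip point on the knob of the wide lid, the one to use: loose white plastic, upright on the bench. Plug below 22 mm deep, 66 mm across, tapering over its lower 10 mm to 56 at the foot; flange above it 116 mm across, 5 thick; knob on top, 28 mm across, 36 tall. Point on the axis, 12 mm below the knob's top, 24 above the flange's top face, 51 above the plug's foot. z: lid's axis, up.
- tub_rim (a point): Centre of the wide tub's mouth, at rim height; z up. Open white tub 102 mm across, 75 tall, held fast to the bench in a 120 mm steel ring. A thick dark seal inside the rim (opening 85 mm) stands 9 mm above it: the lid's flange lies on it at first, and 10 to 14 N straight down on the knob squeezes it flush, where it stays. Then the flange is on the rim, the lid's knob point 29 mm above this point.
- small_lid_knob (a point): Grip point on the knob of the smaller lid, not to be used: same white plastic, shape, heights and knob, but flange only 76 mm across; lies loose on the bench. The point lies on its axis, 24 mm above the flange's top face.
- small_tub_rim (a point): Centre of the mouth, at rim height, of the narrow tub, not to be used: open white plastic tub, 72 mm across, 75 mm tall, standing loose on the bench (200 g).
Not all that is in view belongs to the job. What is shaped like the part that bears lid_knob but blue is not meant.

How it is judged:
By the outcome, as a careful person would: the job done as asked, in the order asked, and still so for the second after the job is handed in, with the robot touching nothing.
It also fails if it takes over 40 s, if anything falls off the work surface, if the arm or the gripper's body presses on something with over 40 N, if the wrist force passes 120 N, or if a joint passes its speed limit or range.

## Robot

A 7-joint arm with a two-finger parallel gripper is mounted at the origin on the work surface. World frame = base frame: x ahead of the robot, y to its left, z up, the work surface at z = 0. Lengths are in m, angles in degrees, forces in N, time in s.
With the tool pointing down it reaches from about 0.425 to 0.875 m from the base axis. Payload 4.7 kg.
Tool frame: the origin (TCP) lies between the finger pads; the fingertips stand 14 mm ahead of it and the grasp point (between the pads) lies 5 mm behind it (env.tip_reach is the distance from the TCP to the fingertips, in m); z points along the fingers, y is the direction in which the jaws open and shut (so a half turn about z gives the same grasp; the last joint's range is limited). The gripper opens to 87 mm and grips with 3 to 60 N. Pads are 19 mm wide; open, the fingers measure 117 mm over their backs; the gripper's body (75 mm by 190 mm) begins 51 mm behind the grasp point.
Start: joints at [67.271, 18.392, -4.016, 83.108, 1.295, 78.541, -3.26], TCP at [0.26, -0.596, 0.237] pointing down, gripper open.
Joint ranges: [-163.93, 163.93], [-17.29, 119.83], [-79.2, 71.16], [3.27, 140.29], [-89.18, 269.18], [5.43, 117.66], [-154.24, 154.24]. Speed limits (degrees/s): [147.25, 147.25, 180, 180, 180, 180, 180].

## Interface

Orientations are given as [roll, pitch, yaw] about the fixed x, y, z axes, in that order (R = Rz(yaw) Ry(pitch) Rx(roll)).
In Python, from cell import env gives the robot as it stands. The module is installed in compiled form; this text tells all that it offers.
- The arm moves only by the shell command python3 -m pendant 'ROWS' [FORCE]. ROWS is JSON, a list of rows, each an object of numbers: "rx", "ry", "rz": the turn, a rotation vector about the tool's x, y, z in degrees; "tx", "ty", "tz": the shift along the tool's x, y, z in mm; "jaw": the finger opening in mm, from 0 to 87. In form: [{"rx": .., "ry": .., "rz": .., "tx": .., "ty": .., "tz": .., "jaw": ..}, ...]. A call has 1 to 20 rows; each row shifts and turns the commanded pose from where the row before left it, along the tool's axes as they then stand; what a row does not reach is not made up. A row lasts 1/12 s, in which the tool goes at most 41.7 mm and 7.16 degrees, less where a joint would pass 70% of its speed; a pose out of reach is approached as far as the arm can. A call with a gripper value outside its range is refused whole. The fingers move at their own pace and stop on an object; FORCE is the grip in N (left out, the last holds). Time passes only in rows, so rows that do not move let the fingers close. It gives the time, the measured TCP pose, the force and the opening at its end, in the units of the state.
- env.get_obs(): the state, without advancing time (a new reading comes with each control period).
- env.read_camera(name): name is "scene" or "top" or "wrist"; returns a dict with "img" (420x560x3 uint8, red, green, blue), "range_z" (420x560 float32, m along the optical axis (not along the pixel's ray), 0 where there is no reading), "vertical_fov" (degrees; the focal length in pixels is half the picture's height over the tangent of half this angle, whatever the lens; pixels are square), "cx", "cy" (the principal point, pixels), "world_to_cam" (4x4, takes a point from world to camera coordinates). Camera axes: x right, y up, looking along -z (the intrinsics and any distortion apply to the point x, -y, -z); pixel columns grow to the right and rows downward; lengths in m; the calibration is good to about 2 mm. A picture is of the moment at which its call begins.
- env.sign_off(): hands the job in, once; it reports no verdict.
The state is a dict: "time_s": time; "qpos": joint angles; "joint_velocities": joint speeds; "effort": joint torques, N m; "tool_pos": TCP position; "tool_rot": TCP orientation; "force": force on the tool from outside, world axes, zero at the start; "wrist_torque": the same for the moment, N m; "grip_width": finger opening in m.
Only numpy, scipy, OpenCV 4.12 (cv2) and the standard library are available. Lean on these libraries where they do the work, as an engineer would, in place of code of your own. Each camera call takes 0.05 s, during which the arm holds its last target.

## Working session

There is one attempt and no reset: what is moved stays moved. The work goes in short steps, Python scripts to look and compute and a shell command to move; the robot and the scene stay as the last step left them, time stands still between calls to the robot, and variables do not carry over. Pictures are saved under pics/ and viewed, and the job is handed in when it is done.

```bash
mkdir -p pics
cat > h.py <<'E'
import numpy as np, cv2
from cell import env
def grab(n,tag):
    c=env.read_camera(n); cv2.imwrite(f'pics/{tag}.png',c['img'][:,:,::-1]); np.savez(f'{tag}.npz',**{k:v for k,v in c.items()}); return c
def f_of(c): return c['img'].shape[0]/2/np.tan(np.radians(float(c['vertical_fov']))/2)
def world(c,u,v,d):
    f=f_of(c); u=np.asarray(u,float);v=np.asarray(v,float)
    p=np.stack([(u-c['cx'])/f*d,-(v-c['cy'])/f*d,-d,np.ones_like(d)],-1)
    return (p@np.linalg.inv(c['world_to_cam']).T)[...,:3]
def cloud(c):
    h,w=c['range_z'].shape; u,v=np.meshgrid(np.arange(w),np.arange(h))
    return world(c,u,v,c['range_z'].astype(float))
E
python3 - <<'E'
from h import *
for n in ['scene','top','wrist']:
    c=grab(n,n+'0'); print(n,[k for k in c],c['vertical_fov'],c['cx'],c['cy'],np.round(np.linalg.inv(c['world_to_cam']),3).tolist(),(c['range_z']>0).mean())
print(env.get_obs(),env.tip_reach)
E
```

```text
scene ['img', 'range_z', 'vertical_fov', 'cx', 'cy', 'world_to_cam'] 52.07707992501813 281.44003133872747 209.05735490679757 [[0.853, -0.446, 0.271, 0.733], [0.521, 0.714, -0.468, -0.582], [0.015, 0.541, 0.841, 0.97], [0.0, 0.0, 0.0, 1.0]] 0.9960076530612245
top ['img', 'range_z', 'vertical_fov', 'cx', 'cy', 'world_to_cam'] 51.92947928395978 280.9118732126944 209.7047826587889 [[-0.014, 0.988, -0.151, 0.304], [-1.0, -0.016, -0.007, -0.073], [-0.009, 0.151, 0.989, 1.115], [0.0, 0.0, 0.0, 1.0]] 0.9958163265306123
wrist ['img', 'range_z', 'vertical_fov', 'cx', 'cy', 'world_to_cam'] 59.20863664493379 285.60214651269087 212.64423532484494 [[0.399, 0.883, 0.248, 0.327], [-0.917, 0.385, 0.106, -0.566], [-0.002, -0.27, 0.963, 0.384], [0.0, 0.0, 0.0, 1.0]] 0.9960544217687075
{'time_s': 0.15, 'qpos': array([67.27056781, 18.43098571, -4.01383608, 83.15895454,  1.29437607,
       78.54128045, -3.25964898]), 'joint_velocities': array([ 0.09724371, -0.15329702, -0.02807244, -0.19086521, -0.00763272,
       -0.07032425, -0.0123409 ]), 'effort': array([ 1.32119326e-04, -4.91796398e+01, -4.04550349e-01, -3.12877214e+01,
       -6.39059278e-02,  4.03730606e-02,  1.22815509e-04]), 'tool_pos': array([ 0.25935873, -0.5955765 ,  0.2356925 ]), 'tool_rot': array([-1.79913955e+02,  4.99597989e-03,  2.35374497e+01]), 'force': array([ 0.32943945,  0.62396428, -0.34389861]), 'wrist_torque': array([ 0.01906225, -0.0003038 , -0.01623605]), 'grip_width': 0.0869806546963754} 0.014
```

View pics/scene0.png

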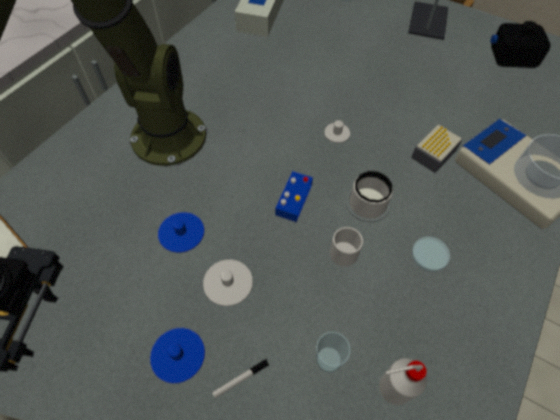

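View pics/top0.png

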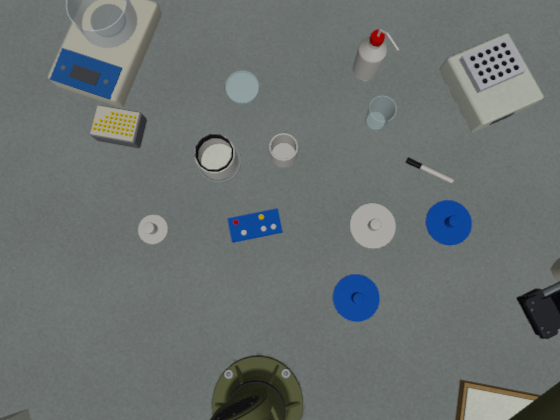

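View pics/wrist0.png

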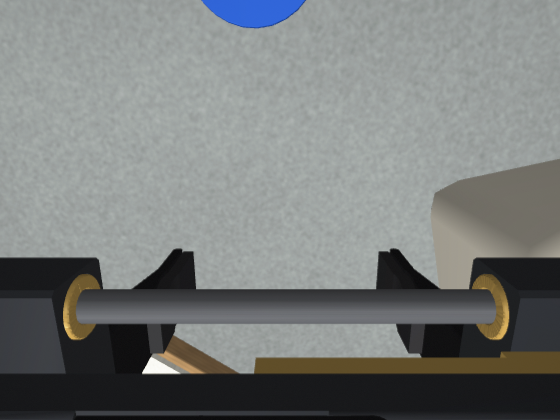

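The top view shows the wide white lid at about (373,226) with its knob at (375,225). The wide tub with the dark seal is at (215,155), the small lid at (152,229), the narrow tub at (284,150), and two blue decoy lids at (356,298) and (449,222). Next I'll measure the lid and the tub.

Run:
```python
from h import *
for n,seeds in [('top',dict(lid=(362,236),tub=(215,155),slid=(143,238))),('scene',dict(lid=(228,295),tub=(372,187),slid=(332,136)))]:
    c=dict(np.load(n+'0.npz')); P=cloud(c); Z=P[...,2]; im=c['img'].astype(int)
    print(n,'table z',np.median(Z[230:400,300:330]) )
    white=(im.min(-1)>150)&(im.max(-1)-im.min(-1)<30)
    dark=im.max(-1)<70
    for k,(u,v) in seeds.items():
        c0=P[v,u]
        near=np.hypot(P[...,0]-c0[0],P[...,1]-c0[1])<.11
        zs=Z[near&(white|dark)]; 
        h,e=np.histogram(zs,bins=np.arange(-.006,.12,.006)); print(n,k,c0.round(3),dict(zip((e[:-1]*1000).round().astype(int).tolist(),h.tolist())))
        if k!='tub':
            m=near&white&(abs(Z-.027)<.006)
            kn=near&white&(Z>.056)&(Z<.072)
            print('  knob',P[kn].mean(0).round(4),P[kn].std(0).round(4),kn.sum())
        else:
            m=near&dark&(Z>.070)&(Z<.095)
        q=P[m]; (cx,cy),r=cv2.minEnclosingCircle(q[:,:2].astype(np.float32))
        print('  ',np.round([cx,cy,r*2],4),q.mean(0).round(4),m.sum())
```

```text
top table z 0.000792529527801622
top lid [ 0.4   -0.269  0.027] {-6: 0, 0: 2, 6: 0, 12: 0, 18: 43, 24: 1151, 30: 212, 36: 0, 42: 0, 48: 0, 54: 2, 60: 66, 66: 11, 72: 0, 78: 0, 84: 0, 90: 0, 96: 0, 102: 0, 108: 0}
  knob [ 0.4266 -0.2966  0.064 ] [0.0063 0.0061 0.0021] 79
   [ 0.427  -0.2962  0.1143] [ 0.4263 -0.2958  0.0279] 1399
top tub [0.623 0.108 0.008] {-6: 0, 0: 157, 6: 411, 12: 3, 18: 1, 24: 1, 30: 0, 36: 2, 42: 1, 48: 8, 54: 2, 60: 12, 66: 31, 72: 56, 78: 77, 84: 77, 90: 0, 96: 0, 102: 0, 108: 0}
   [0.6091 0.0994 0.0952] [0.6166 0.1028 0.0816] 199
top slid [0.404 0.285 0.027] {-6: 0, 0: 0, 6: 0, 12: 0, 18: 10, 24: 413, 30: 66, 36: 0, 42: 0, 48: 0, 54: 4, 60: 72, 66: 10, 72: 0, 78: 0, 84: 0, 90: 0, 96: 0, 102: 0, 108: 0}
  knob [0.4266 0.263  0.0635] [0.0066 0.0065 0.0021] 86
   [0.4266 0.2621 0.0746] [0.4257 0.2602 0.0278] 488
scene table z -0.0006826465664998005
scene lid [ 0.447 -0.323  0.025] {-6: 0, 0: 0, 6: 0, 12: 0, 18: 116, 24: 1026, 30: 13, 36: 0, 42: 0, 48: 0, 54: 3, 60: 47, 66: 0, 72: 0, 78: 0, 84: 0, 90: 0, 96: 0, 102: 0, 108: 0}
  knob [ 0.4231 -0.2973  0.0622] [0.0048 0.0051 0.0017] 50
   [ 0.4258 -0.2969  0.1087] [ 0.4254 -0.2995  0.0262] 1152
scene tub [0.598 0.142 0.016] {-6: 20, 0: 94, 6: 27, 12: 1, 18: 2, 24: 1, 30: 0, 36: 2, 42: 2, 48: 5, 54: 11, 60: 40, 66: 53, 72: 57, 78: 145, 84: 29, 90: 0, 96: 0, 102: 0, 108: 0}
   [0.6094 0.0981 0.0985] [0.607  0.1082 0.0796] 252
scene slid [0.421 0.241 0.024] {-6: 0, 0: 0, 6: 0, 12: 0, 18: 10, 24: 52, 30: 0, 36: 0, 42: 0, 48: 0, 54: 0, 60: 5, 66: 0, 72: 0, 78: 0, 84: 0, 90: 0, 96: 0, 102: 0, 108: 0}
  knob [0.4247 0.2608 0.0625] [0.0032 0.0042 0.0012] 5
   [0.4253 0.2619 0.0637] [0.4268 0.253  0.0256] 62
```

Run:
```python
from h import *
def cast(c,u,v,z):
    M=np.linalg.inv(c['world_to_cam']); o=M[:3,3]
    p=world(c,u,v,np.ones(len(u))); d=p-o; return o+d*((z-o[2])/d[:,2])[:,None]
for n,(u,v) in [('top',(215,155)),('scene',(372,187))]:
    c=dict(np.load(n+'0.npz')); im=c['img']
    m=(im.max(-1)<90).astype(np.uint8); mm=np.zeros_like(m); mm[v-35:v+35,u-35:u+35]=m[v-35:v+35,u-35:u+35]
    ys,xs=np.nonzero(mm); hull=cv2.convexHull(np.stack([xs,ys],1).astype(np.int32)).reshape(-1,2)
    w=cast(c,hull[:,0],hull[:,1],.084)[:,:2]
    A=np.c_[2*w,np.ones(len(w))]; s=np.linalg.lstsq(A,(w**2).sum(1),rcond=None)[0]; r=np.sqrt(s[2]+s[0]**2+s[1]**2)
    print(n,s[:2].round(4),'D',2*r.round(4),'resid',(np.hypot(*(w-s[:2]).T)-r).round(4).tolist())
    P=cloud(c); Z=P[...,2]
    for lo,hi in [(.066,.1),(.08,.1)]:
      q=P[(Z>lo)&(Z<hi)&(np.hypot(P[...,0]-.609,P[...,1]-.099)<.065)]
      (a,b),r=cv2.minEnclosingCircle(q[:,:2].astype(np.float32)); print(lo,a,b,2*r,len(q))
    im2=cv2.resize(im[v-40:v+40,u-40:u+40],None,fx=6,fy=6,interpolation=cv2.INTER_NEAREST)
    cv2.imwrite(f'pics/crop_{n}.png',im2[:,:,::-1])
    q=P[(Z>.06)&(Z<.1)&(np.hypot(P[...,0]-.609,P[...,1]+.04)<.065)]; 
    if len(q): print('small',cv2.minEnclosingCircle(q[:,:2].astype(np.float32)))
print(env.get_obs()['tool_pos'],env.get_obs()['time_s'])
```

```text
top [0.6084 0.0988] D 0.0952 resid [-0.0003, 0.0001, -0.0002, 0.0014, 0.0016, 0.0002, 0.0, -0.0005, -0.0009, -0.0013, -0.0008, 0.0016, -0.0002, 0.0001, 0.0008, 0.0007, -0.0002, -0.0005, -0.0007, -0.0011]
0.066 0.6094863414764404 0.09990585595369339 0.10329054296016693 466
0.08 0.6074958443641663 0.1009027287364006 0.09884385764598846 221
small ((0.6235032081604004, -0.07232558727264404), 0.03665393963456154)
scene [0.606  0.1014] D 0.2178 resid [0.0116, -0.0191, -0.0122, -0.0099, -0.0027, 0.0031, 0.0102, 0.0102, 0.0095, 0.0052, 0.003, -0.0142, -0.0054, 0.0014, 0.0033]
0.066 0.6095009446144104 0.09563974291086197 0.1027144342660904 489
0.08 0.6087439656257629 0.09776809811592102 0.0982971340417862 169
small ((0.6224328875541687, -0.07395072281360626), 0.036476556211709976)
[ 0.25935873 -0.5955765   0.2356925 ] 0.15
```

View pics/crop_top.png

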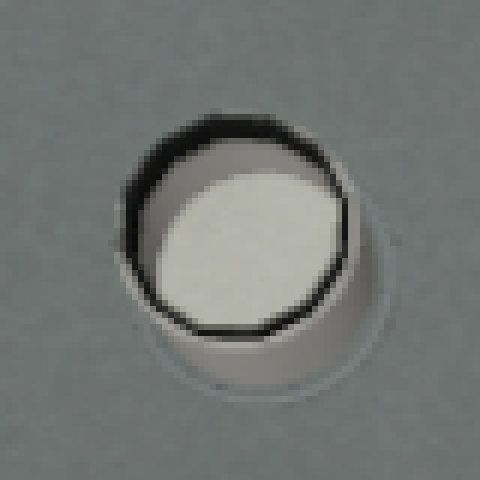

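```bash
cat >> h.py <<'E'
from scipy.spatial.transform import Rotation as Ro
def delta(goal):
    o=env.get_obs(); R=Ro.from_euler('xyz',o['tool_rot'],degrees=True)
    print('t',round(o['time_s'],2),'pos',o['tool_pos'].round(4),'rot',o['tool_rot'].round(2),'F',o['force'].round(1),'w',round(o['grip_width'],4))
    print('tool delta mm',(R.inv().apply(np.array(goal)-o['tool_pos'])*1000).round(1))
E
python3 -m pendant '[{"tx":22,"ty":-17},{"tx":22,"ty":-17},{"tx":22,"ty":-17},{"tx":22,"ty":-17},{"tx":22,"ty":-17},{"tx":22,"ty":-17},{"tx":22,"ty":-17},{"tx":22,"ty":-17},{"tx":22,"ty":-17},{"tx":22,"ty":-17},{"tx":22,"ty":-17},{"tx":22,"ty":-17},{"tx":0}]'
python3 - <<'E'
from h import *
delta([.4265,-.2965,.046])
c=grab('wrist','wrist1')
E
```

```text
t 0.15 pos [ 0.2594 -0.5956  0.2357] rot [-179.91    0.     23.54] F [ 0.3  0.6 -0.3] w 0.087
tool delta mm [ 272.7 -207.2  190. ]invalid input at $[0]: expected keys rx, ry, rz, tx, ty, tz, jaw
```

View pics/wrist1.png

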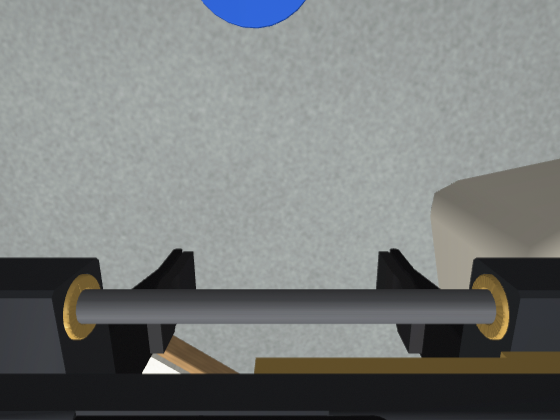

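The call was refused because every row needs all seven keys, so the arm didn't move and the picture is unchanged. I'll resend it with full rows.

```bash
python3 -m pendant '[{"rx":0,"ry":0,"rz":0,"tx":22,"ty":-17,"tz":0,"jaw":87},{"rx":0,"ry":0,"rz":0,"tx":22,"ty":-17,"tz":0,"jaw":87},{"rx":0,"ry":0,"rz":0,"tx":22,"ty":-17,"tz":0,"jaw":87},{"rx":0,"ry":0,"rz":0,"tx":22,"ty":-17,"tz":0,"jaw":87},{"rx":0,"ry":0,"rz":0,"tx":22,"ty":-17,"tz":0,"jaw":87},{"rx":0,"ry":0,"rz":0,"tx":22,"ty":-17,"tz":0,"jaw":87},{"rx":0,"ry":0,"rz":0,"tx":22,"ty":-17,"tz":0,"jaw":87},{"rx":0,"ry":0,"rz":0,"tx":22,"ty":-17,"tz":0,"jaw":87},{"rx":0,"ry":0,"rz":0,"tx":22,"ty":-17,"tz":0,"jaw":87},{"rx":0,"ry":0,"rz":0,"tx":22,"ty":-17,"tz":0,"jaw":87},{"rx":0,"ry":0,"rz":0,"tx":22,"ty":-17,"tz":0,"jaw":87},{"rx":0,"ry":0,"rz":0,"tx":22,"ty":-17,"tz":0,"jaw":87},{"rx":0,"ry":0,"rz":0,"tx":0,"ty":0,"tz":0,"jaw":87},{"rx":0,"ry":0,"rz":0,"tx":0,"ty":0,"tz":0,"jaw":87}]'
python3 - <<'E'
from h import *
delta([.4265,-.2965,.046])
c=grab('wrist','wrist2')
P=cloud(c);Z=P[...,2];im=c['img'].astype(int)
w=(im.min(-1)>130)&(im.max(-1)-im.min(-1)<30)
near=np.hypot(P[...,0]-.4265,P[...,1]+.2965)<.08
for lo,hi in[(.02,.034),(.057,.07)]:
    q=P[near&(Z>lo)&(Z<hi)]; 
    if len(q): print(lo,cv2.minEnclosingCircle(q[:,:2].astype(np.float32)),q.mean(0).round(4),len(q))
E
```

```text
time_s: 1.37
tool_pos: [0.4211, -0.3017, 0.2366]
tool_rot: [180.0, 0.0, 23.8]
force: [-0.2, -0.9, -0.2]
grip_width: 0.0873
t 1.37 pos [ 0.4211 -0.3017  0.2366] rot [179.99   0.    23.77] F [-0.2 -0.9 -0.2] w 0.0873
tool delta mm [  7.1  -2.7 190.6]
0.02 ((0.42727982997894287, -0.29559046030044556), 0.05807888135313988) [ 0.4297 -0.2946  0.0276] 9856
0.057 ((0.42728254199028015, -0.2957485616207123), 0.014055483974516392) [ 0.4281 -0.2953  0.0633] 743
```

View pics/wrist2.png

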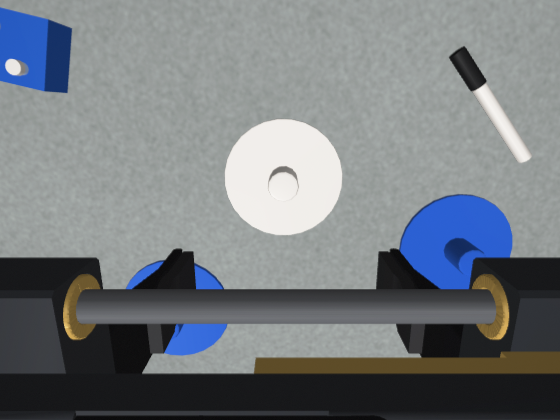

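The wrist view shows the lid at (283,177) with its knob at (283,185). It measures 116 mm across with its axis at (0.4273, -0.2957), which agrees with the other views. The gap to both blue lids is enough, so I'll descend and grip.

```bash
python3 -m pendant '[{"rx":0,"ry":0,"rz":0,"tx":4,"ty":-1.5,"tz":25,"jaw":60},{"rx":0,"ry":0,"rz":0,"tx":3.7,"ty":-1.4,"tz":30,"jaw":60},{"rx":0,"ry":0,"rz":0,"tx":0,"ty":0,"tz":30,"jaw":60},{"rx":0,"ry":0,"rz":0,"tx":0,"ty":0,"tz":30,"jaw":60},{"rx":0,"ry":0,"rz":0,"tx":0,"ty":0,"tz":15,"jaw":60},{"rx":0,"ry":0,"rz":0,"tx":0,"ty":0,"tz":0,"jaw":60},{"rx":0,"ry":0,"rz":0,"tx":0,"ty":0,"tz":0,"jaw":60}]'
python3 - <<'E'
from h import *
delta([.427,-.2958,.046])
E
```

```text
time_s: 2.0
tool_pos: [0.4249, -0.2987, 0.106]
tool_rot: [-179.9, 0.1, 23.4]
force: [0.9, -0.3, -0.2]
grip_width: 0.0611
t 2.0 pos [ 0.4249 -0.2987  0.106 ] rot [-1.7992e+02  7.0000e-02  2.3420e+01] F [ 0.9 -0.3 -0.2] w 0.0611
tool delta mm [ 3.1 -1.7 60. ]
```

```bash
python3 -m pendant '[{"rx":0,"ry":0,"rz":0,"tx":3,"ty":-1.7,"tz":15,"jaw":60},{"rx":0,"ry":0,"rz":0,"tx":0,"ty":0,"tz":20,"jaw":60},{"rx":0,"ry":0,"rz":0,"tx":0,"ty":0,"tz":15,"jaw":60},{"rx":0,"ry":0,"rz":0,"tx":0,"ty":0,"tz":10,"jaw":60},{"rx":0,"ry":0,"rz":0,"tx":0,"ty":0,"tz":0,"jaw":60},{"rx":0,"ry":0,"rz":0,"tx":0,"ty":0,"tz":0,"jaw":60},{"rx":0,"ry":0,"rz":0,"tx":0,"ty":0,"tz":0,"jaw":60}]'
python3 - <<'E'
from h import *
delta([.427,-.2958,.046])
c=grab('wrist','wrist3'); delta([.427,-.2958,.046])
E
```

```text
time_s: 2.58
tool_pos: [0.4291, -0.2959, 0.0481]
tool_rot: [179.9, -0.1, 23.5]
force: [0.1, 0.0, 0.6]
grip_width: 0.0597
t 2.58 pos [ 0.4291 -0.2959  0.0481] rot [ 1.7987e+02 -7.0000e-02  2.3510e+01] F [0.1 0.  0.6] w 0.0597
tool delta mm [-1.8 -0.9  2. ]
t 2.63 pos [ 0.4291 -0.2959  0.0481] rot [ 1.7986e+02 -7.0000e-02  2.3520e+01] F [-0.6 -0.4 -0.2] w 0.0599
tool delta mm [-1.9 -0.9  2.1]
```

View pics/wrist3.png

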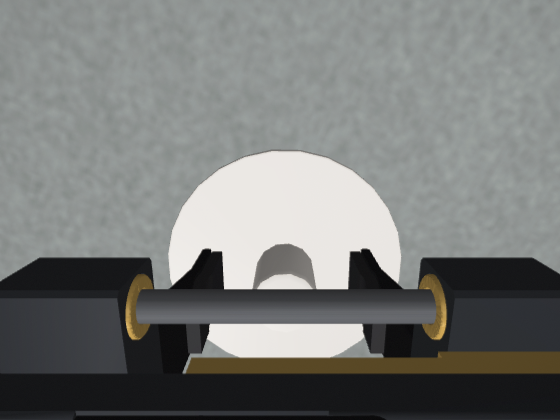

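The knob at (285,285) is centred between the jaws. I'll correct by 2 mm and close.

```bash
python3 -m pendant '[{"rx":0,"ry":0,"rz":0,"tx":-1.8,"ty":-0.5,"tz":2,"jaw":60},{"rx":0,"ry":0,"rz":0,"tx":0,"ty":0,"tz":0,"jaw":24},{"rx":0,"ry":0,"rz":0,"tx":0,"ty":0,"tz":0,"jaw":20},{"rx":0,"ry":0,"rz":0,"tx":0,"ty":0,"tz":0,"jaw":20},{"rx":0,"ry":0,"rz":0,"tx":0,"ty":0,"tz":0,"jaw":20},{"rx":0,"ry":0,"rz":0,"tx":0,"ty":0,"tz":0,"jaw":20},{"rx":0,"ry":0,"rz":0,"tx":0,"ty":0,"tz":0,"jaw":20},{"rx":0,"ry":0,"rz":0,"tx":0,"ty":0,"tz":0,"jaw":20},{"rx":0,"ry":0,"rz":0,"tx":0,"ty":0,"tz":0,"jaw":20}]' 50
python3 -c "
from h import *
delta([.427,-.2958,.046])"
```

```text
time_s: 3.38
tool_pos: [0.4263, -0.2953, 0.0446]
tool_rot: [180.0, -0.0, 23.5]
force: [-0.2, 0.7, 0.1]
grip_width: 0.0268
t 3.38 pos [ 0.4263 -0.2953  0.0446] rot [179.99  -0.    23.54] F [-0.2  0.7  0.1] w 0.0268
tool delta mm [ 0.4  0.7 -1.4]
```

```bash
python3 -m pendant '[{"rx":0,"ry":0,"rz":0,"tx":0,"ty":0,"tz":-8,"jaw":20},{"rx":0,"ry":0,"rz":0,"tx":0,"ty":0,"tz":-20,"jaw":20},{"rx":0,"ry":0,"rz":0,"tx":0,"ty":0,"tz":-25,"jaw":20},{"rx":0,"ry":0,"rz":0,"tx":0,"ty":0,"tz":-25,"jaw":20},{"rx":0,"ry":0,"rz":0,"tx":0,"ty":0,"tz":-25,"jaw":20},{"rx":0,"ry":0,"rz":0,"tx":0,"ty":0,"tz":-25,"jaw":20},{"rx":0,"ry":0,"rz":0,"tx":0,"ty":0,"tz":-15,"jaw":20},{"rx":0,"ry":0,"rz":0,"tx":0,"ty":0,"tz":0,"jaw":20},{"rx":0,"ry":0,"rz":0,"tx":0,"ty":0,"tz":0,"jaw":20}]'
python3 - <<'E'
from h import *
delta([.609,.0985,.19])
c=grab('wrist','wrist4')
P=cloud(c);Z=P[...,2];o=env.get_obs()['tool_pos']
q=P[(abs(Z-(o[2]-.019))<.008)&(np.hypot(P[...,0]-o[0],P[...,1]-o[1])<.075)]
print(cv2.minEnclosingCircle(q[:,:2].astype(np.float32)),q.mean(0),len(q))
# plane tilt
A=np.c_[q[:,:2],np.ones(len(q))]; s=np.linalg.lstsq(A,q[:,2],rcond=None)[0]; print('slope deg',np.degrees(s[:2]))
E
```

```text
time_s: 4.13
tool_pos: [0.4265, -0.2955, 0.1884]
tool_rot: [179.9, -0.0, 23.5]
force: [-0.4, 0.8, -1.6]
grip_width: 0.0271
t 4.13 pos [ 0.4265 -0.2955  0.1884] rot [ 1.799e+02 -4.000e-02  2.354e+01] F [-0.4  0.8 -1.6] w 0.0271
tool delta mm [ 324.6 -288.3   -1.8]
((0.4274004101753235, -0.2947304844856262), 0.057904962450265884) [ 0.44614001 -0.28656102  0.17148884] 23062
slope deg [ 0.03458708 -0.03590825]
```

View pics/wrist4.png

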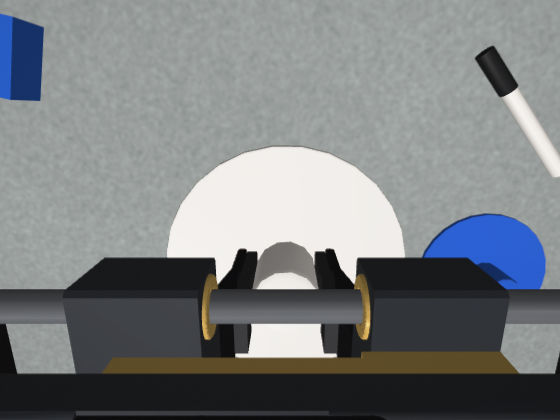

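The lid is held level, and its centre is within 1 mm of the TCP. I'll carry it to just short of the tub so the wrist camera can see the mouth.

```bash
python3 -m pendant '[{"rx":0,"ry":0,"rz":0,"tx":8,"ty":-10,"tz":0,"jaw":20},{"rx":0,"ry":0,"rz":0,"tx":16,"ty":-21,"tz":0,"jaw":20},{"rx":0,"ry":0,"rz":0,"tx":19,"ty":-26,"tz":0,"jaw":20},{"rx":0,"ry":0,"rz":0,"tx":19,"ty":-26,"tz":0,"jaw":20},{"rx":0,"ry":0,"rz":0,"tx":19,"ty":-26,"tz":0,"jaw":20},{"rx":0,"ry":0,"rz":0,"tx":19,"ty":-26,"tz":0,"jaw":20},{"rx":0,"ry":0,"rz":0,"tx":19,"ty":-26,"tz":0,"jaw":20},{"rx":0,"ry":0,"rz":0,"tx":19,"ty":-26,"tz":0,"jaw":20},{"rx":0,"ry":0,"rz":0,"tx":19,"ty":-26,"tz":0,"jaw":20},{"rx":0,"ry":0,"rz":0,"tx":19,"ty":-26,"tz":0,"jaw":20},{"rx":0,"ry":0,"rz":0,"tx":16,"ty":-21,"tz":0,"jaw":20},{"rx":0,"ry":0,"rz":0,"tx":12,"ty":-16,"tz":0,"jaw":20},{"rx":0,"ry":0,"rz":0,"tx":6,"ty":-12,"tz":0,"jaw":20},{"rx":0,"ry":0,"rz":0,"tx":0,"ty":0,"tz":0,"jaw":20},{"rx":0,"ry":0,"rz":0,"tx":0,"ty":0,"tz":0,"jaw":20}]'
python3 - <<'E'
from h import *
delta([.609,.0985,.19])
c=grab('wrist','wrist5')
P=cloud(c);Z=P[...,2]
for lo,hi in[(.066,.095),(.08,.095)]:
    q=P[(Z>lo)&(Z<hi)&(np.hypot(P[...,0]-.609,P[...,1]-.0985)<.065)]
    if len(q): print(lo,cv2.minEnclosingCircle(q[:,:2].astype(np.float32)),len(q))
E
```

```text
time_s: 5.43
tool_pos: [0.5026, 0.0536, 0.1863]
tool_rot: [-179.9, 0.1, 23.7]
force: [0.0, -0.5, -0.5]
grip_width: 0.027
t 5.43 pos [0.5026 0.0536 0.1863] rot [-1.7994e+02  1.4000e-01  2.3680e+01] F [ 0.  -0.5 -0.5] w 0.027
tool delta mm [115.5   1.6  -4. ]
0.066 ((0.6093838214874268, 0.09946626424789429), 0.05099627003073692) 4021
0.08 ((0.6096419095993042, 0.09941647946834564), 0.04813055694103241) 2174
```

View pics/wrist5.png

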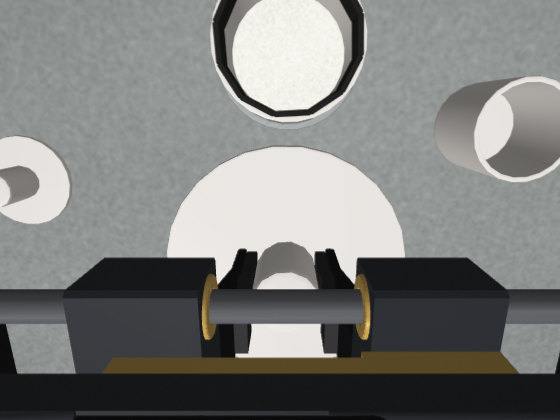

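Run:
```python
from h import *
c=dict(np.load('wrist5.npz'))
P=cloud(c);Z=P[...,2];o=env.get_obs()['tool_pos']
q=P[(abs(Z-(o[2]-.019))<.008)&(np.hypot(P[...,0]-o[0],P[...,1]-o[1])<.075)]
(a,b),r=cv2.minEnclosingCircle(q[:,:2].astype(np.float32));print(a,b,r,np.median(q[:,2]))
d=np.array([.6095-a,.0993-b,0]);R=Ro.from_euler('xyz',env.get_obs()['tool_rot'],degrees=True)
print(R.inv().apply(d)*1000)
```

```text
0.502971887588501 0.05387460067868233 0.05822928622364998 0.16935611414618346
[115.8048908    0.93135941  -0.25587868]
```

```bash
python3 -m pendant '[{"rx":0,"ry":0,"rz":0,"tx":10,"ty":0.9,"tz":0,"jaw":20},{"rx":0,"ry":0,"rz":0,"tx":20,"ty":0,"tz":0,"jaw":20},{"rx":0,"ry":0,"rz":0,"tx":25,"ty":0,"tz":0,"jaw":20},{"rx":0,"ry":0,"rz":0,"tx":25,"ty":0,"tz":0,"jaw":20},{"rx":0,"ry":0,"rz":0,"tx":20,"ty":0,"tz":0,"jaw":20},{"rx":0,"ry":0,"rz":0,"tx":10,"ty":0,"tz":0,"jaw":20},{"rx":0,"ry":0,"rz":0,"tx":5.8,"ty":0,"tz":0,"jaw":20},{"rx":0,"ry":0,"rz":0,"tx":0,"ty":0,"tz":10,"jaw":20},{"rx":0,"ry":0,"rz":0,"tx":0,"ty":0,"tz":20,"jaw":20},{"rx":0,"ry":0,"rz":0,"tx":0,"ty":0,"tz":10,"jaw":20},{"rx":0,"ry":0,"rz":0,"tx":0,"ty":0,"tz":0,"jaw":20},{"rx":0,"ry":0,"rz":0,"tx":0,"ty":0,"tz":0,"jaw":20},{"rx":0,"ry":0,"rz":0,"tx":0,"ty":0,"tz":0,"jaw":20}]'
python3 - <<'E'
from h import *
delta([.6093,.099,.107])
for n in ['wrist','top','scene']:
  c=grab(n,n+'6')
  P=cloud(c);Z=P[...,2];o=env.get_obs()['tool_pos']
  q=P[(abs(Z-(o[2]-.018))<.006)&(np.hypot(P[...,0]-o[0],P[...,1]-o[1])<.07)]
  if len(q): print(n,cv2.minEnclosingCircle(q[:,:2].astype(np.float32)),np.median(q[:,2]),len(q))
E
python3 -c "
import cv2
a=cv2.imread('pics/scene6.png')[130:260,300:450];cv2.imwrite('pics/s6.png',cv2.resize(a,None,fx=4,fy=4))"
```

```text
time_s: 6.57
tool_pos: [0.6104, 0.0978, 0.1482]
tool_rot: [180.0, -0.0, 23.5]
force: [0.9, 1.1, -0.0]
grip_width: 0.0269
t 6.57 pos [0.6104 0.0978 0.1482] rot [ 1.7996e+02 -4.0000e-02  2.3520e+01] F [ 0.9  1.1 -0. ] w 0.0269
tool delta mm [-0.5 -1.6 41.2]
wrist ((0.6110043525695801, 0.09838174283504486), 0.05791262537240982) 0.1312807385770843 23103
top ((0.6214977502822876, 0.05717526376247406), 0.03755998611450195) 0.13220841439808945 108
scene ((0.6097838282585144, 0.09607070684432983), 0.058890074491500854) 0.12983132086881066 591
```

View pics/s6.png

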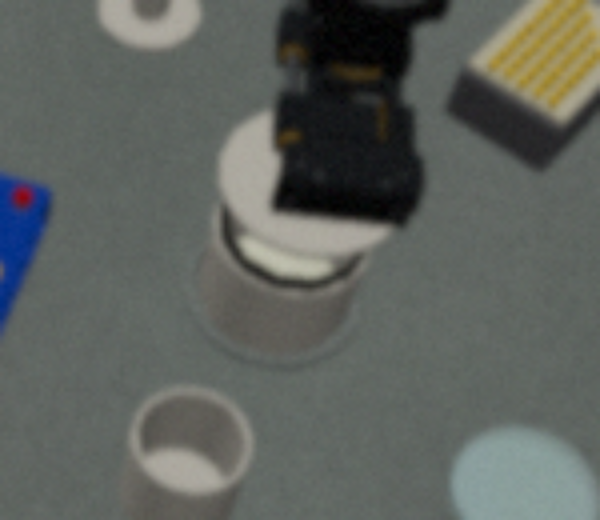

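The scene crop shows the lid above the tub, level and aligned to about 1 mm. I'll lower it, stopping short of contact.

```bash
python3 -m pendant '[{"rx":0,"ry":0,"rz":0,"tx":-0.6,"ty":-0.9,"tz":6,"jaw":20},{"rx":0,"ry":0,"rz":0,"tx":0,"ty":0,"tz":8,"jaw":20},{"rx":0,"ry":0,"rz":0,"tx":0,"ty":0,"tz":8,"jaw":20},{"rx":0,"ry":0,"rz":0,"tx":0,"ty":0,"tz":8,"jaw":20},{"rx":0,"ry":0,"rz":0,"tx":0,"ty":0,"tz":5,"jaw":20},{"rx":0,"ry":0,"rz":0,"tx":0,"ty":0,"tz":2,"jaw":20},{"rx":0,"ry":0,"rz":0,"tx":0,"ty":0,"tz":0,"jaw":20},{"rx":0,"ry":0,"rz":0,"tx":0,"ty":0,"tz":0,"jaw":20}]'
python3 - <<'E'
from h import *
delta([.6095,.099,.0965])
c=grab('wrist','wrist7');P=cloud(c);Z=P[...,2];o=env.get_obs()['tool_pos']
q=P[(abs(Z-(o[2]-.018))<.006)&(np.hypot(P[...,0]-o[0],P[...,1]-o[1])<.07)]
print(cv2.minEnclosingCircle(q[:,:2].astype(np.float32)),np.median(q[:,2]),len(q))
A=np.c_[q[:,:2],np.ones(len(q))]; s=np.linalg.lstsq(A,q[:,2],rcond=None)[0]; print('slope deg',np.degrees(s[:2]))
E
```

```text
time_s: 7.38
tool_pos: [0.6094, 0.0987, 0.1105]
tool_rot: [-180.0, 0.0, 23.5]
force: [0.2, -0.4, -0.1]
grip_width: 0.0272
t 7.38 pos [0.6094 0.0987 0.1105] rot [-179.99    0.     23.54] F [ 0.2 -0.4 -0.1] w 0.0272
tool delta mm [ 0.2 -0.2 14. ]
((0.6100265979766846, 0.09929017722606659), 0.05792982131242752) 0.09346474702935022 23084
slope deg [-0.04194644  0.00260059]
```

```bash
python3 -m pendant '[{"rx":0,"ry":0,"rz":0,"tx":0,"ty":0,"tz":1.5,"jaw":20},{"rx":0,"ry":0,"rz":0,"tx":0,"ty":0,"tz":1.5,"jaw":20},{"rx":0,"ry":0,"rz":0,"tx":0,"ty":0,"tz":1,"jaw":20},{"rx":0,"ry":0,"rz":0,"tx":0,"ty":0,"tz":1,"jaw":20},{"rx":0,"ry":0,"rz":0,"tx":0,"ty":0,"tz":1,"jaw":20},{"rx":0,"ry":0,"rz":0,"tx":0,"ty":0,"tz":0,"jaw":20},{"rx":0,"ry":0,"rz":0,"tx":0,"ty":0,"tz":0,"jaw":20}]'
python3 -m pendant '[{"rx":0,"ry":0,"rz":0,"tx":0,"ty":0,"tz":1,"jaw":20},{"rx":0,"ry":0,"rz":0,"tx":0,"ty":0,"tz":1,"jaw":20},{"rx":0,"ry":0,"rz":0,"tx":0,"ty":0,"tz":1,"jaw":20},{"rx":0,"ry":0,"rz":0,"tx":0,"ty":0,"tz":0,"jaw":20},{"rx":0,"ry":0,"rz":0,"tx":0,"ty":0,"tz":0,"jaw":20}]'
```

```text
time_s: 8.02
tool_pos: [0.6095, 0.0987, 0.1059]
tool_rot: [180.0, -0.0, 23.5]
force: [-3.0, -0.8, 6.4]
grip_width: 0.0268
time_s: 8.43
tool_pos: [0.6095, 0.0987, 0.1031]
tool_rot: [180.0, -0.0, 23.5]
force: [-3.4, -0.6, 7.7]
grip_width: 0.0269
```

```bash
python3 -m pendant '[{"rx":0,"ry":0,"rz":0,"tx":0,"ty":0,"tz":1,"jaw":20},{"rx":0,"ry":0,"rz":0,"tx":0,"ty":0,"tz":1,"jaw":20},{"rx":0,"ry":0,"rz":0,"tx":0,"ty":0,"tz":1,"jaw":20},{"rx":0,"ry":0,"rz":0,"tx":0,"ty":0,"tz":0,"jaw":20},{"rx":0,"ry":0,"rz":0,"tx":0,"ty":0,"tz":0,"jaw":20}]'
python3 - <<'E'
from h import *
c=grab('wrist','wrist8');P=cloud(c);Z=P[...,2];o=env.get_obs()['tool_pos']; print(o,env.get_obs()['wrist_torque'])
q=P[(abs(Z-(o[2]-.018))<.006)&(np.hypot(P[...,0]-o[0],P[...,1]-o[1])<.07)]
print(cv2.minEnclosingCircle(q[:,:2].astype(np.float32)),np.median(q[:,2]),len(q))
A=np.c_[q[:,:2],np.ones(len(q))]; s=np.linalg.lstsq(A,q[:,2],rcond=None)[0]; print('slope deg',np.degrees(s[:2]))
E
```

```text
time_s: 8.85
tool_pos: [0.6095, 0.0987, 0.1001]
tool_rot: [180.0, -0.0, 23.5]
force: [-3.9, -1.0, 7.9]
grip_width: 0.0271
[0.60954098 0.09868328 0.10007247] [-0.16061774  0.75477784 -0.01462349]
((0.610053300857544, 0.09918932616710663), 0.05796448513865471) 0.08311578020596061 23029
slope deg [-0.11962773 -0.04821763]
```

View pics/wrist8.png

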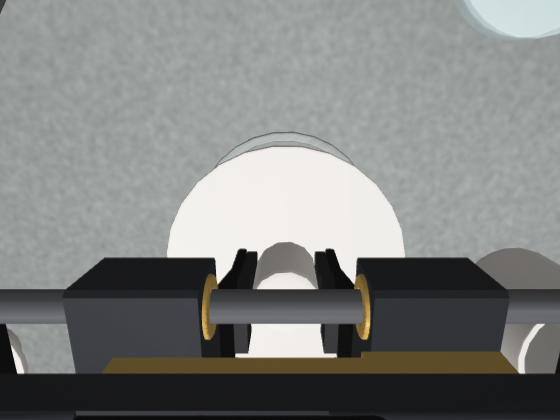

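The wrist view shows the flange level and concentric, with about 3 mm still to go. I'll keep pressing until the force rises.

```bash
python3 -m pendant '[{"rx":0,"ry":0,"rz":0,"tx":0,"ty":0,"tz":1,"jaw":20},{"rx":0,"ry":0,"rz":0,"tx":0,"ty":0,"tz":1,"jaw":20},{"rx":0,"ry":0,"rz":0,"tx":0,"ty":0,"tz":0.7,"jaw":20},{"rx":0,"ry":0,"rz":0,"tx":0,"ty":0,"tz":0,"jaw":20},{"rx":0,"ry":0,"rz":0,"tx":0,"ty":0,"tz":0,"jaw":20}]'
python3 -m pendant '[{"rx":0,"ry":0,"rz":0,"tx":0,"ty":0,"tz":0.6,"jaw":20},{"rx":0,"ry":0,"rz":0,"tx":0,"ty":0,"tz":0,"jaw":20},{"rx":0,"ry":0,"rz":0,"tx":0,"ty":0,"tz":0,"jaw":20}]'
```

```text
time_s: 9.32
tool_pos: [0.6095, 0.0986, 0.0976]
tool_rot: [179.9, -0.0, 23.5]
force: [-3.2, -1.1, 8.5]
grip_width: 0.0269
time_s: 9.57
tool_pos: [0.6095, 0.0986, 0.0976]
tool_rot: [179.9, -0.0, 23.5]
force: [-4.9, -1.5, 13.0]
grip_width: 0.027
```

```bash
python3 -m pendant '[{"rx":0,"ry":0,"rz":0,"tx":0,"ty":0,"tz":0.8,"jaw":20},{"rx":0,"ry":0,"rz":0,"tx":0,"ty":0,"tz":0.4,"jaw":20},{"rx":0,"ry":0,"rz":0,"tx":0,"ty":0,"tz":0,"jaw":20},{"rx":0,"ry":0,"rz":0,"tx":0,"ty":0,"tz":0,"jaw":20}]'
python3 - <<'E'
from h import *
c=grab('wrist','wrist9');P=cloud(c);Z=P[...,2];o=env.get_obs()['tool_pos']
q=P[(abs(Z-(o[2]-.018))<.006)&(np.hypot(P[...,0]-o[0],P[...,1]-o[1])<.07)]
print(cv2.minEnclosingCircle(q[:,:2].astype(np.float32)),np.median(q[:,2]),len(q))
A=np.c_[q[:,:2],np.ones(len(q))]; s=np.linalg.lstsq(A,q[:,2],rcond=None)[0]; print('slope deg',np.degrees(s[:2]))
E
```

```text
time_s: 9.9
tool_pos: [0.6096, 0.0987, 0.0976]
tool_rot: [179.9, -0.0, 23.5]
force: [-7.6, -1.1, 17.9]
grip_width: 0.0272
((0.6100364327430725, 0.0992107167840004), 0.05797329917550087) 0.08067721442757544 23029
slope deg [-0.02908278  0.01669462]
```

The TCP has stopped at 0.0976 m while the force has doubled, the flange top is at 80.7 mm, and the tilt is under 0.05°. The lid is on the rim. I'll take off the load, release and retreat straight up.

```bash
python3 -m pendant '[{"rx":0,"ry":0,"rz":0,"tx":0,"ty":0,"tz":-1.4,"jaw":20},{"rx":0,"ry":0,"rz":0,"tx":0,"ty":0,"tz":0,"jaw":20},{"rx":0,"ry":0,"rz":0,"tx":0,"ty":0,"tz":0,"jaw":30},{"rx":0,"ry":0,"rz":0,"tx":0,"ty":0,"tz":0,"jaw":45},{"rx":0,"ry":0,"rz":0,"tx":0,"ty":0,"tz":0,"jaw":60},{"rx":0,"ry":0,"rz":0,"tx":0,"ty":0,"tz":0,"jaw":60},{"rx":0,"ry":0,"rz":0,"tx":0,"ty":0,"tz":0,"jaw":60}]'
python3 -c "
from h import *
delta([.6095,.0987,.24])"
```

```text
time_s: 10.53
tool_pos: [0.6093, 0.0986, 0.0951]
tool_rot: [-180.0, 0.0, 23.5]
force: [-0.2, -0.6, 0.5]
grip_width: 0.0491
t 10.53 pos [0.6093 0.0986 0.0951] rot [-1.7999e+02  2.0000e-02  2.3530e+01] F [-0.2 -0.6  0.5] w 0.0491
tool delta mm [   0.2   -0.  -144.9]
```

```bash
python3 -m pendant '[{"rx":0,"ry":0,"rz":0,"tx":0,"ty":0,"tz":0,"jaw":60},{"rx":0,"ry":0,"rz":0,"tx":0,"ty":0,"tz":-10,"jaw":60},{"rx":0,"ry":0,"rz":0,"tx":0,"ty":0,"tz":-20,"jaw":60},{"rx":0,"ry":0,"rz":0,"tx":0,"ty":0,"tz":-30,"jaw":60},{"rx":0,"ry":0,"rz":0,"tx":0,"ty":0,"tz":-30,"jaw":60},{"rx":0,"ry":0,"rz":0,"tx":0,"ty":0,"tz":-30,"jaw":60},{"rx":0,"ry":0,"rz":0,"tx":-20,"ty":0,"tz":-10,"jaw":60},{"rx":0,"ry":0,"rz":0,"tx":-30,"ty":0,"tz":0,"jaw":60},{"rx":0,"ry":0,"rz":0,"tx":-30,"ty":0,"tz":0,"jaw":60},{"rx":0,"ry":0,"rz":0,"tx":0,"ty":0,"tz":0,"jaw":60},{"rx":0,"ry":0,"rz":0,"tx":0,"ty":0,"tz":0,"jaw":60}]'
python3 - <<'E'
from h import *
for n in ['wrist','scene']:
  c=grab(n,n+'10');P=cloud(c);Z=P[...,2]
  q=P[(abs(Z-.08)<.006)&(np.hypot(P[...,0]-.6095,P[...,1]-.099)<.07)]
  print(n,cv2.minEnclosingCircle(q[:,:2].astype(np.float32)),np.median(q[:,2]),len(q))
  A=np.c_[q[:,:2],np.ones(len(q))]; s=np.linalg.lstsq(A,q[:,2],rcond=None)[0]; print('slope deg',np.degrees(s[:2]))
  k=P[(Z>.105)&(Z<.125)&(np.hypot(P[...,0]-.6095,P[...,1]-.099)<.03)]
  if len(k): print('knob top',k.mean(0),np.percentile(k[:,2],90))
E
```

```text
time_s: 11.45
tool_pos: [0.5355, 0.0659, 0.2264]
tool_rot: [179.9, -0.0, 23.5]
force: [1.0, -0.6, 0.7]
grip_width: 0.0598
wrist ((0.6103264689445496, 0.09952004998922348), 0.05807270109653473) 0.08072313083129129 17384
slope deg [0.02855404 0.03589832]
knob top [0.61025697 0.09931732 0.1164496 ] 0.11753061824923305
scene ((0.6093045473098755, 0.09733232855796814), 0.05860334262251854) 0.07878560904051102 1163
slope deg [-0.02381638  0.06333405]
knob top [0.61049425 0.09432933 0.11342909] 0.11668694171230869
```

View pics/wrist10.png

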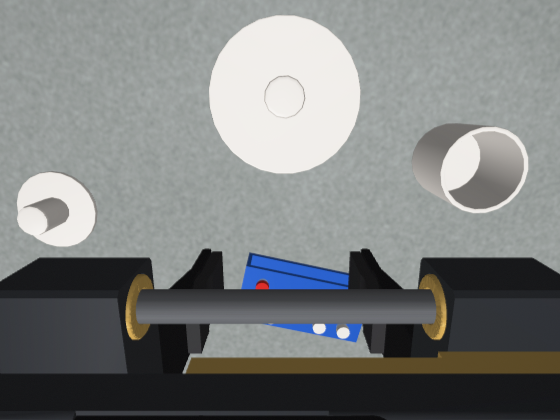

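View pics/scene10.png

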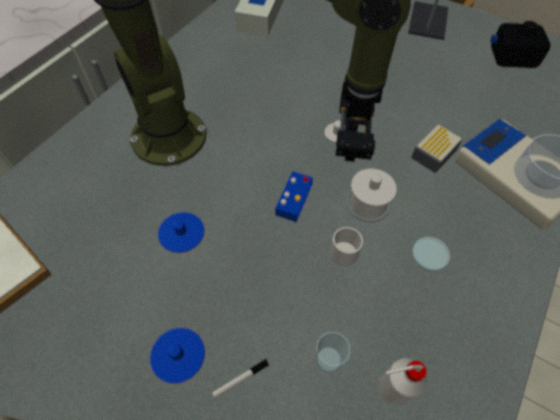

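The wrist view shows the lid at (284,95), and in the scene view it is on the tub at (373,190). It is level, with its flange top at 80 mm, and the narrow tub and small lid haven't moved. The gripper is clear of everything.

```bash
python3 -c "
from cell import env
print(env.sign_off())"
```

```text
the job is handed in; nothing more can be done
None
```

The wide lid is on the wide tub, pressed fully home and let go. I handed the job in at about 11.5 s of the 40 s.

I gripped the lid by its knob, carried it level to the tub and pressed straight down. The seal gave way at about 8 N. The tool then stopped moving while the force rose to about 18 N, meaning the flange was on the rim.

**Final checks, after letting go:**
- **Height:** the flange top is at 80.7 mm (wrist camera) and 78.8 mm (scene camera); 80 mm is expected when it is home.
- **Level:** tilt is under 0.1° in both views.
- **Centring:** the lid is about 1 mm off the tub's axis by the wrist camera, and about 2 mm by the scene camera. That is within calibration.
- **Left alone:** by eye, the narrow tub and smaller lid are where they were, and the gripper is clear of everything.

**Disagreements:**
- **Seal force:** the measured squeeze force of about 8 N was below the stated 10 to 14 N. The stop at rim height and the flange heights still show the lid fully seated.
- **Sideways force:** there was a sideways force of about 8 N at the end of the press, which was gone after release.
- **Refused call:** my first move call was refused because rows were missing keys, and it moved nothing.

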